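# Unstack the ointment jars and put each at its colour-coded place

## Robot

A 7-joint arm with a two-finger parallel gripper is mounted at the origin on the work surface. World frame = base frame: x ahead of the robot, y to its left, z up, the work surface at z = 0. Lengths are in m, angles in rad, forces in N, time in s.
With the tool pointing down it reaches from about 0.425 to 0.875 m from the base axis. Payload 9.9 kg.
Tool frame: the origin (TCP) lies where the fingers leave the gripper's body, on its centre line; the fingertips stand 73 mm ahead of it and the grasp point (between the pads) lies 54 mm ahead of it; x points along the fingers, z is the direction in which the jaws open and shut, and the axes are right-handed (so a half turn about x gives the same grasp; the last joint's range is limited). The gripper opens to 85 mm and grips with 20 to 120 N. Pads are 22 mm wide; open, the fingers measure 114 mm over their backs; the gripper's body (76 mm by 85 mm) begins 54 mm behind the grasp point. The pads swing forward as they close: fully open they stand 13 mm farther back than shut.
Start: joints at [1.058, 0.576, 0.025, 1.437, -0.015, 1.129, -0.057], TCP at [0.281, -0.614, 0.304] pointing down, gripper open.
Joint ranges: [-2.76, 2.76], [-0.34, 2.15], [-1.52, 1.57], [0.19, 2.46], [-1.09, 4.23], [0.17, 1.99], [-2.82, 2.82]. Speed limits (rad/s): [2.22, 2.22, 3.01, 3.01, 3.14, 3.14, 3.14].

## Interface

Orientations are given as a rotation vector (axis times angle).
In Python, from bench import status, imaging, order, models gives the robot as it stands.
- The arm moves only by the tool servo_tool, never from a script. Its argument "plan" is a list of rows, each an object with "delta_pos": the shift along the tool's x, y, z in m, a list of three; "twist": the turn about the tool's x in units of 8 degrees (1.0 is 8 degrees). A call has exactly 5 rows; each row shifts and turns the commanded pose from where the row before left it, along the tool's axes as they then stand; what a row does not reach is not made up. A row lasts 1/10 s, in which the tool goes at most 50 mm and 8.59 degrees, less where a joint would pass 70% of its speed; a pose out of reach is approached as far as the arm can. A call with a gripper value outside its range is refused whole. "jaw" is the finger opening in m, from 0 to 0.0854, set as the call begins (left out, the last holds). The fingers move at their own pace and stop on an object; "newtons" is the grip in N (left out, the last holds). Time passes only in rows, so rows that do not move let the fingers close, or fill a call up. It gives the time, the measured TCP pose, the force and the opening at its end, in the units of the state.
- status.sense(): the state, without advancing time (a new reading comes with each control period).
- imaging.get_image(name): name is "side" or "top"; returns a dict with "image" (400x640x3 uint8, red, green, blue), "range_z" (400x640 float32, m along the optical axis (not along the pixel's ray), 0 where there is no reading), "fx", "fy", "cx", "cy" (pixels), "xyz" and "orientation" of the camera in the world. Camera axes: x right, y down, z forward; pixel columns grow to the right and rows downward; lengths in m; the calibration is good to about 2 mm. A picture is of the moment at which its call begins.
- order.finish_job(): hands the job in, once; it reports no verdict.
Trained networks look in a picture, given as the dict that the camera call returned (one of the last four; its "shot" number tells which), for a name from the list of things; names that differ only in an ending like _2 or _b are one class to them, and where a whole thing is asked for, a point or a joint stands for the part that bears it (a point fixed in the world has none). Each returns a list of dicts, best first, with "conf" (0 to 1); they miss things now and then, are a little off and sometimes report something else, mostly with a low value. They report only what shows in the picture. A call takes as long as a camera call. They do not tell look-alikes from the thing itself.
- models.spot_in(label, picture): "xyz" ([x, y, z] in m, in world coordinates, good to about 4 mm: the middle of the surface that is visible of it).
- models.mark_of(label, picture): "xyz" ([x, y, z] in m, in world coordinates, good to about 4 mm: a listed point, or the origin of a listed thing).
The state is a dict: "clock": time; "q": joint angles; "qvel": joint speeds; "tau": joint torques, N m; "eef_pos": TCP position; "tool_rot": TCP orientation; "contact_force": force on the tool from outside, world axes, zero at the start; "wrist_torque": the same for the moment, N m; "gripper_width": opening from 0.0 (shut) to 1.0 (fully open).
Only numpy, scipy, OpenCV 4.12 (cv2) and the standard library are available. Lean on these libraries where they do the work, as an engineer would, in place of code of your own. Each camera call takes 0.05 s, during which the arm holds its last target. There are 200 camera calls.

## Task

Take the two stacks of sealed ointment jars apart and put every jar away by the colour of its lid: stand the red, blue and yellow jars upright in the middle of the mats of their own colour, and press the green jar fully home in the round cutout of the green case insert. Set the jars down gently, without dropping or tipping any of them, and leave the mortar and the dropper bottle where they stand.

Things in the scene. Friction and masses are not known exactly. Their poses are not given: they have to be found in the camera images.
- jar_red_center (a point): red jar: centre (half-way up, on the axis) of a sealed ointment jar, a plain cylinder 66 mm in diameter and 45 mm high, white with a flat red lid of the same diameter (top 18 mm); 0.14 to 0.28 kg. At the start it stands on the bench at the bottom of a stack, with a smaller jar on its lid. z up; round, so yaw is free.
- jar_blue_center (a point): blue jar: centre (half-way up, on the axis) of a sealed ointment jar, a plain cylinder 66 mm in diameter and 45 mm high, white with a flat blue lid of the same diameter (top 18 mm); 0.14 to 0.28 kg. At the start it stands on the bench at the bottom of a stack, with a smaller jar on its lid. z up; round, so yaw is free.
- jar_yellow_center (a point): yellow jar: centre (half-way up, on the axis) of a sealed ointment jar, a plain cylinder 46 mm in diameter and 50 mm high with a 4 mm chamfer round its foot, white with a flat yellow lid of the same diameter (top 18 mm); 0.08 to 0.15 kg. At the start it stands on one of the two larger jars, up to 6 mm off its centre. z up; round, so yaw is free.
- jar_green_center (a point): green jar: centre (half-way up, on the axis) of a sealed ointment jar, a plain cylinder 46 mm in diameter and 50 mm high with a 4 mm chamfer round its foot, white with a flat green lid of the same diameter (top 18 mm); 0.08 to 0.15 kg. At the start it stands on one of the two larger jars, up to 6 mm off its centre. z up; round, so yaw is free.
- mat_red: red mat: a round flat red mat, 96 mm in diameter and 4 mm thick, fixed to the bench, with a thin white circle (80 mm) on it. Origin at the centre of its underside, on the bench; z up.
- mat_blue: blue mat: a round flat blue mat, 96 mm in diameter and 4 mm thick, fixed to the bench, with a thin white circle (80 mm) on it. Origin at the centre of its underside, on the bench; z up.
- mat_yellow: yellow mat: a round flat yellow mat, 96 mm in diameter and 4 mm thick, fixed to the bench, with a thin white circle (80 mm) on it. Origin at the centre of its underside, on the bench; z up.
- case: fixed square black case, 118 mm wide, with a rigid green insert whose top is 30 mm above the bench. In its middle one round upright cutout, 50 mm in diameter, 22 mm deep (floor 8 mm above the bench), 4 mm chamfer at the mouth: a snug fit for the green jar, which then stands 28 mm proud; no catch. Origin on the bench under the centre of the cutout; z up, x and y along its sides.
- mortar_center (a point): mortar (leave alone): centre, half-way up, of a white ceramic bowl, 110 mm across the rim and 55 mm high, standing loose on the bench; z up.
- dropper_center (a point): dropper bottle (leave alone): centre, half-way up, of a small amber glass bottle with black cap and rubber bulb, 36 mm in diameter and 95 mm high, standing loose on the bench; z up.
Things that resemble listed ones, but are neither listed nor needed, are in the scene too. What is shaped like the part that bears jar_yellow_center but orange is not meant.

How it is judged:
At the end, for the whole second after the job is handed in: The red, blue and yellow jars stand upright (within 0.1 rad) on the mats of their own colours, within 15 mm of their centres and within 4 mm of resting height; the green jar likewise in the cutout, within 5 mm of its axis and 4 mm of its floor; all released and at rest (horizontal distance between jar_red_center and mat_red below 0.015 m and z of jar_red_center in the frame of mat_red between 0.0225 and 0.0305 m and angle between each of jar_red_center, jar_blue_center, jar_yellow_center, jar_green_center's own z axis and vertical below 0.1 rad and linear speed of each of jar_red, jar_blue, jar_yellow, jar_green below 0.02 m/s and horizontal distance between jar_blue_center and mat_blue below 0.015 m and z of jar_blue_center in the frame of mat_blue between 0.0225 and 0.0305 m and horizontal distance between jar_yellow_center and mat_yellow below 0.015 m and z of jar_yellow_center in the frame of mat_yellow between 0.025 and 0.033 m and horizontal distance between jar_green_center and case below 0.005 m and z of jar_green_center in the frame of case between 0.029 and 0.037 m); the robot touches nothing.
It fails at once if a jar is tipped over (more than 0.6 rad from upright) (angle between any of jar_red_center, jar_blue_center, jar_yellow_center, jar_green_center's own z axis and vertical above 0.6 rad).
It fails at once if a jar is dropped or slammed onto its place (faster than 0.6 m/s within 10 mm of resting there, for the green jar within 30 mm) ((horizontal distance between jar_red_center and mat_red below 0.03 m and z of jar_red_center in the frame of mat_red below 0.0365 m and linear speed of jar_red above 0.6 m/s) or (horizontal distance between jar_blue_center and mat_blue below 0.03 m and z of jar_blue_center in the frame of mat_blue below 0.0365 m and linear speed of jar_blue above 0.6 m/s) or (horizontal distance between jar_yellow_center and mat_yellow below 0.03 m and z of jar_yellow_center in the frame of mat_yellow below 0.039 m and linear speed of jar_yellow above 0.6 m/s) or (horizontal distance between jar_green_center and case below 0.03 m and z of jar_green_center in the frame of case below 0.063 m and linear speed of jar_green above 0.6 m/s)).
It fails at once if the mortar is shifted by more than 30 mm or knocked over (distance of mortar_center from where it was at the start of the episode above 0.03 m or angle between mortar_center's own z axis and vertical above 0.5 rad).
It fails at once if the dropper bottle is shifted by more than 30 mm or knocked over (distance of dropper_center from where it was at the start of the episode above 0.03 m or angle between dropper_center's own z axis and vertical above 0.5 rad).
It also fails if it takes over 128 s, if anything falls off the work surface, if the arm or the gripper's body presses on something with over 40 N, if the wrist force passes 120 N, or if a joint passes its speed limit or range.

## Working session

There is one attempt and no reset: what is moved stays moved. The work goes in short steps, Python scripts to look and compute and a tool call to move; the robot and the scene stay as the last step left them, time stands still between calls to the robot, and variables do not carry over. Pictures are saved under pics/ and viewed, about 12 in all and at most 16, crops included, and the job is handed in when it is done.

Besides the shell and the picture viewer there is one more tool, called after ">>>" as name(argument=value, ...) on one line, values as JSON. servo_tool: Moves the arm, as the interface text tells. Its arguments: {"type":"object","properties":{"plan":{"type":"array"},"jaw":{"type":"number"},"newtons":{"type":"number"}},"required":["plan"]}

```bash
ls; mkdir -p pics; cat > h.py <<'E'
import numpy as np, cv2
from scipy.spatial.transform import Rotation as R
from bench import status, imaging, order, models
def save(p,n): cv2.imwrite('pics/'+n,p['image'][:,:,::-1])
def rot(p):
    o=np.array(p['orientation'],float)
    return o if o.shape==(3,3) else R.from_rotvec(o).as_matrix() if o.size==3 else R.from_quat(o).as_matrix()
def cloud(p):
    z=p['range_z'];v,u=np.mgrid[:z.shape[0],:z.shape[1]]
    c=np.stack([(u-p['cx'])/p['fx']*z,(v-p['cy'])/p['fy']*z,z],-1)
    return c@rot(p).T+np.array(p['xyz'])
E
python3 - <<'E'
from h import *
s=status.sense(); print({k:np.round(v,3).tolist() for k,v in s.items()})
print(np.round(R.from_rotvec(s['tool_rot']).as_matrix(),3))
for c in('top','side'):
    p=imaging.get_image(c); save(p,c+'0.png'); print(c,p['xyz'],p['orientation'],p['fx'],p['shot'])
    for l in ['jar_red_center','jar_blue_center','jar_yellow_center','jar_green_center','mat_red','mat_blue','mat_yellow','case','mortar_center','dropper_center']:
        print(l,[(np.round(d['xyz'],3).tolist(),round(d['conf'],2)) for d in models.mark_of(l,p)[:4]])
E
```

```text
pics
{'clock': 0.0, 'q': [1.058, 0.577, 0.025, 1.438, -0.015, 1.129, -0.057], 'qvel': [0.0, 0.001, 0.001, -0.001, -0.002, 0.001, -0.001], 'tau': [0.001, -76.576, 2.25, -28.597, 0.015, 0.013, 0.0], 'eef_pos': [0.28, -0.614, 0.303], 'tool_rot': [0.889, 1.384, -0.887], 'contact_force': [-0.822, 0.109, -0.495], 'wrist_torque': [0.017, -0.021, 0.009], 'gripper_width': 1.0}
[[-0.001  0.909  0.416]
 [ 0.001  0.416 -0.909]
 [-1.    -0.    -0.002]]
top [ 0.32406565 -0.02424775  1.06169669] [-2.13957054  2.11632752 -0.19169884] 425.63122348004794 1
jar_red_center [([0.444, -0.309, 0.021], 0.56)]
jar_blue_center [([0.45, 0.134, 0.026], 0.49)]
jar_yellow_center [([0.437, -0.406, 0.024], 0.96)]
jar_green_center [([0.444, 0.125, 0.073], 0.6)]
mat_red [([0.64, 0.183, -0.0], 0.77)]
mat_blue [([0.623, -0.191, -0.0], 0.9), ([0.447, -0.126, -0.002], 0.54)]
mat_yellow [([0.429, 0.336, -0.001], 0.94)]
case [([0.446, -0.126, 0.001], 0.58)]
mortar_center [([0.661, -0.01, 0.028], 0.73)]
dropper_center [([0.563, 0.002, 0.048], 0.53), ([0.451, 0.132, 0.025], 0.22)]
side [-0.08807133  0.63741731  0.63542911] [-0.8817784   2.33677744 -1.29175331] 381.06890474352923 2
jar_red_center [([0.444, -0.311, 0.022], 0.69)]
jar_blue_center [([0.45, 0.135, 0.024], 0.96), ([0.43, 0.336, -0.002], 0.59)]
jar_yellow_center [([0.349, -0.357, 0.026], 0.8), ([0.436, -0.403, 0.025], 0.8), ([0.446, -0.304, 0.067], 0.59)]
jar_green_center [([0.444, 0.131, 0.067], 0.62)]
mat_red [([0.636, 0.185, 0.003], 0.98)]
mat_blue [([0.626, -0.194, 0.001], 0.59)]
mat_yellow [([0.434, 0.333, -0.004], 0.88), ([0.638, 0.183, 0.0], 0.3)]
case [([0.446, -0.128, -0.002], 0.86)]
mortar_center [([0.665, -0.009, 0.029], 0.63)]
dropper_center [([0.559, -0.001, 0.046], 0.83)]
```

View pics/top0.png

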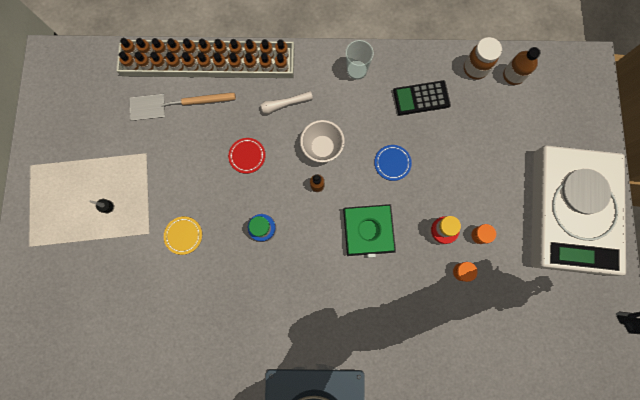

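View pics/side0.png

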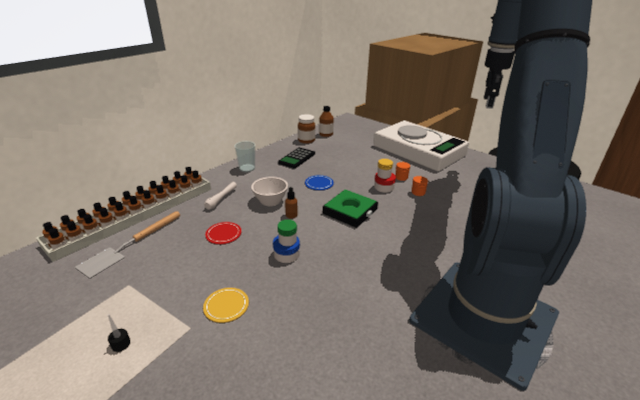

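The yellow lid sits on the red stack at top (449,227), and the green lid on the blue stack at (261,226). Possible mix-ups are the orange jars at (485,233) and (466,271), which I'll leave alone, and the green case at (369,230). I'll measure precisely and check the choice in a crop.

```bash
cat >> h.py <<'E'
HUE={'red':(174,5),'orange':(6,14),'yellow':(18,30),'green':(50,85),'blue':(103,125)}
def mask(p,c):
    hsv=cv2.cvtColor(p['image'],cv2.COLOR_RGB2HSV);a,b=HUE[c];h=hsv[...,0]
    m=(h>=a)&(h<=b) if a<b else (h>=a)|(h<=b)
    return m&(hsv[...,1]>120)&(hsv[...,2]>40)
def disc(p,c,zlo,zhi,near=None,r=.08):
    """min enclosing circle (world xy) of the coloured points in a height band"""
    C=cloud(p);m=mask(p,c)&(p['range_z']>0)&(C[...,2]>zlo)&(C[...,2]<zhi)
    if near is not None: m&=np.hypot(C[...,0]-near[0],C[...,1]-near[1])<r
    P=C[m]
    if len(P)<8: return None
    (x,y),rad=cv2.minEnclosingCircle(P[:,:2].astype(np.float32))
    return dict(enc=np.round([x,y],4).tolist(),rad=round(rad,4),mean=np.round(np.r_[P[:,:2].mean(0),np.median(P[:,2])],4).tolist(),n=len(P))
E
python3 - <<'E'
from h import *
for c in('top','side'):
    p=imaging.get_image(c)
    for a in [('yellow',.088,.102,(.444,-.305)),('green',.088,.102,(.445,.13)),('red',.036,.055,(.444,-.309)),('blue',.036,.055,(.45,.134)),
      ('red',-.005,.012,(.638,.184)),('blue',-.005,.012,(.624,-.192)),('yellow',-.005,.012,(.431,.335)),('green',.022,.038,(.446,-.127),.1),('green',0,.014,(.446,-.127),.1),('orange',.04,.06,(.437,-.405),.04),('orange',.04,.06,(.349,-.357),.04)]:
        print(c,a[0],a[1],disc(p,*a))
    if c=='top':
        im=p['image'][190:300,330:520]; cv2.imwrite('pics/crop1.png',cv2.resize(im,None,fx=4,fy=4,interpolation=cv2.INTER_CUBIC)[:,:,::-1])
E
```

```text
top yellow 0.088 {'enc': [0.4497, -0.3066], 'rad': 0.0234, 'mean': [0.4493, -0.306, 0.094], 'n': 315}
top green 0.088 {'enc': [0.4438, 0.1328], 'rad': 0.0231, 'mean': [0.4434, 0.1326, 0.0946], 'n': 310}
top red 0.036 {'enc': [0.4458, -0.3089], 'rad': 0.0329, 'mean': [0.4353, -0.2998, 0.044], 'n': 233}
top blue 0.036 {'enc': [0.4472, 0.1343], 'rad': 0.0332, 'mean': [0.4435, 0.1255, 0.0446], 'n': 196}
top red -0.005 {'enc': [0.6381, 0.1861], 'rad': 0.0489, 'mean': [0.6373, 0.186, 0.0037], 'n': 940}
top blue -0.005 {'enc': [0.6231, -0.1895], 'rad': 0.048, 'mean': [0.6228, -0.1904, 0.0035], 'n': 883}
top yellow -0.005 {'enc': [0.429, 0.3364], 'rad': 0.0493, 'mean': [0.4295, 0.3359, 0.0039], 'n': 1067}
top green 0.022 {'enc': [0.4471, -0.126], 'rad': 0.0779, 'mean': [0.4455, -0.1259, 0.0293], 'n': 1761}
top green 0 {'enc': [0.4474, -0.1281], 'rad': 0.0248, 'mean': [0.4475, -0.1283, 0.0072], 'n': 303}
top orange 0.04 {'enc': [0.4376, -0.4047], 'rad': 0.0232, 'mean': [0.4372, -0.4034, 0.049], 'n': 300}
top orange 0.04 {'enc': [0.3469, -0.3549], 'rad': 0.0231, 'mean': [0.3469, -0.3539, 0.049
[... 435 characters left out ...]
 {'enc': [0.6429, 0.1858], 'rad': 0.053, 'mean': [0.637, 0.1864, 0.0025], 'n': 624}
side blue -0.005 {'enc': [0.6238, -0.194], 'rad': 0.0521, 'mean': [0.6238, -0.1889, 0.0023], 'n': 305}
side yellow -0.005 {'enc': [0.4321, 0.3359], 'rad': 0.0511, 'mean': [0.4281, 0.3372, 0.0029], 'n': 1149}
side green 0.022 {'enc': [0.4484, -0.1252], 'rad': 0.0767, 'mean': [0.4444, -0.1238, 0.0285], 'n': 713}
side green 0 {'enc': [0.4544, -0.1352], 'rad': 0.0223, 'mean': [0.458, -0.1404, 0.0078], 'n': 73}
side orange 0.04 {'enc': [0.4381, -0.4031], 'rad': 0.0251, 'mean': [0.4363, -0.3984, 0.0478], 'n': 95}
side orange 0.04 {'enc': [0.3485, -0.3517], 'rad': 0.0253, 'mean': [0.3457, -0.3494, 0.0479], 'n': 112}
```

View pics/crop1.png

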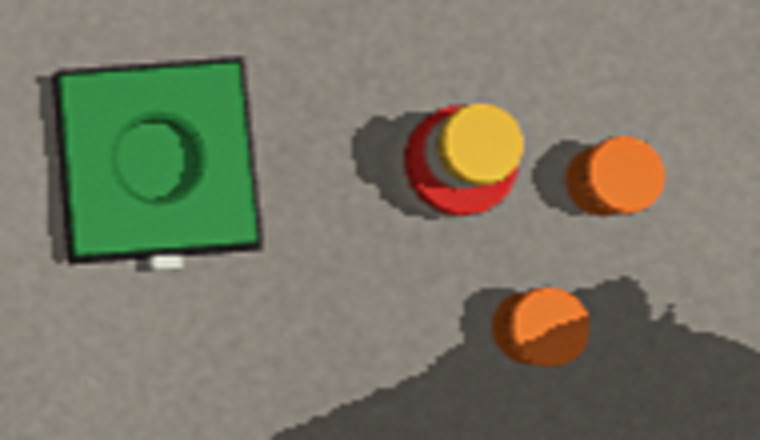

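>>> servo_tool(plan=[{"delta_pos": [0, 0, 0], "twist": 1}, {"delta_pos": [0, 0, 0], "twist": 1}, {"delta_pos": [0, 0, 0], "twist": 1}, {"delta_pos": [0, 0, 0], "twist": 0.07}, {"delta_pos": [0, 0, 0], "twist": 0}], jaw=0.085, newtons=40)

```text
clock: 1.7
eef_pos: [0.2808, -0.6138, 0.3039]
tool_rot: [1.206, 1.211, -1.206]
contact_force: [0.2, -0.4, 0.3]
gripper_width: 0.999
```

```bash
cat > st.py <<'E'
from h import *
import sys
s=status.sense();M=R.from_rotvec(s['tool_rot']).as_matrix()
print(round(s['clock'],2),np.round(s['eef_pos'],4),'F',np.round(s['contact_force'],1),'w',round(s['gripper_width']*.0854,4));print(np.round(M,4).tolist(),np.round(s['q'],2))
if len(sys.argv)>3: print('delta tool',np.round(M.T@(np.array(sys.argv[1:4],float)-s['eef_pos']),4))
E
python3 st.py .4497 -.3066 .25
```

```text
1.7 [ 0.2808 -0.6138  0.3039] F [ 0.2 -0.4  0.3] w 0.0853
[[-0.0002, 1.0, 0.0039], [-0.0001, 0.0039, -1.0], [-1.0, -0.0002, 0.0001]] [ 0.99  0.58  0.14  1.44 -0.08  1.13 -0.42]
delta tool [ 0.0538  0.1701 -0.3066]
```

>>> servo_tool(plan=[{"delta_pos": [0, 0.017, -0.0307], "twist": 0}, {"delta_pos": [0, 0.017, -0.0307], "twist": 0}, {"delta_pos": [0, 0.017, -0.0307], "twist": 0}, {"delta_pos": [0, 0.017, -0.0307], "twist": 0}, {"delta_pos": [0, 0.017, -0.0307], "twist": 0}])

```text
clock: 2.2
eef_pos: [0.3661, -0.4592, 0.304]
tool_rot: [1.206, 1.211, -1.206]
contact_force: [0.2, 0.0, 0.0]
gripper_width: 0.994
```

>>> servo_tool(plan=[{"delta_pos": [0.01, 0.017, -0.0307], "twist": 0}, {"delta_pos": [0.01, 0.017, -0.0307], "twist": 0}, {"delta_pos": [0.01, 0.017, -0.0307], "twist": 0}, {"delta_pos": [0.01, 0.017, -0.0307], "twist": 0}, {"delta_pos": [0.01, 0.017, -0.0305], "twist": 0}])

```text
clock: 2.7
eef_pos: [0.4512, -0.3059, 0.2538]
tool_rot: [1.206, 1.21, -1.206]
contact_force: [0.3, -1.1, -0.7]
gripper_width: 0.994
```

>>> servo_tool(plan=[{"delta_pos": [0, 0, 0], "twist": 0}, {"delta_pos": [0, 0, 0], "twist": 0}, {"delta_pos": [0, 0, 0], "twist": 0}, {"delta_pos": [0, 0, 0], "twist": 0}, {"delta_pos": [0, 0, 0], "twist": 0}])

```text
clock: 3.2
eef_pos: [0.4501, -0.3081, 0.2541]
tool_rot: [1.21, 1.208, -1.21]
contact_force: [-0.7, 0.0, -0.2]
gripper_width: 0.997
```

```bash
python3 st.py .4497 -.3066 .130
```

```text
3.2 [ 0.4501 -0.3081  0.2541] F [-0.7  0.  -0.2] w 0.0852
[[0.0003, 1.0, -0.0012], [-0.0005, -0.0012, -1.0], [-1.0, 0.0003, 0.0005]] [ 0.44  0.44  0.1   1.85 -0.06  0.85 -1.  ]
delta tool [ 0.1241 -0.0004 -0.0016]
```

>>> servo_tool(plan=[{"delta_pos": [0.04, 0, -0.0016], "twist": 0}, {"delta_pos": [0.04, 0, 0], "twist": 0}, {"delta_pos": [0.03, 0, 0], "twist": 0}, {"delta_pos": [0.014, 0, 0], "twist": 0}, {"delta_pos": [0, 0, 0], "twist": 0}])

```text
clock: 3.7
eef_pos: [0.4495, -0.3054, 0.128]
tool_rot: [1.209, 1.213, -1.211]
contact_force: [0.3, -0.1, 0.1]
gripper_width: 0.995
```

>>> servo_tool(plan=[{"delta_pos": [0, 0, 0], "twist": 0}, {"delta_pos": [0, 0, 0], "twist": 0}, {"delta_pos": [0, 0, 0], "twist": 0}, {"delta_pos": [0, 0, 0], "twist": 0}, {"delta_pos": [0, 0, 0], "twist": 0}], jaw=0.036, newtons=30)

```text
clock: 4.2
eef_pos: [0.4511, -0.3064, 0.1312]
tool_rot: [1.209, 1.206, -1.209]
contact_force: [-0.8, -1.6, 7.5]
gripper_width: 0.529
```

>>> servo_tool(plan=[{"delta_pos": [0, 0, 0], "twist": 0}, {"delta_pos": [0, 0, 0], "twist": 0}, {"delta_pos": [0, 0, 0], "twist": 0}, {"delta_pos": [0, 0, 0], "twist": 0}, {"delta_pos": [0, 0, 0], "twist": 0}])

```text
clock: 4.7
eef_pos: [0.4511, -0.3064, 0.1312]
tool_rot: [1.209, 1.206, -1.209]
contact_force: [-1.7, -2.9, 7.1]
gripper_width: 0.531
```

```bash
python3 st.py .4497 -.3066 .130
```

```text
4.7 [ 0.4511 -0.3064  0.1312] F [-1.7 -2.9  7.1] w 0.0454
[[0.0022, 1.0, -0.0003], [-0.0018, -0.0003, -1.0], [-1.0, 0.0022, 0.0018]] [ 0.46  0.61  0.07  1.98 -0.08  0.56 -0.98]
delta tool [ 0.0012 -0.0014  0.0002]
```

>>> servo_tool(plan=[{"delta_pos": [-0.01, 0, 0], "twist": 0}, {"delta_pos": [-0.02, 0, 0], "twist": 0}, {"delta_pos": [-0.03, 0, 0], "twist": 0}, {"delta_pos": [-0.03, 0, 0], "twist": 0}, {"delta_pos": [-0.03, 0, 0], "twist": 0}])

```text
clock: 5.2
eef_pos: [0.4503, -0.3051, 0.2518]
tool_rot: [1.209, 1.21, -1.209]
contact_force: [1.0, -0.3, -1.7]
gripper_width: 0.533
```

```bash
python3 st.py .429 .336 .25; python3 - <<'E'
from h import *
for c in('top','side'):
    p=imaging.get_image(c)
    print(c,disc(p,'yellow',.12,.25,(.45,-.306)),disc(p,'red',.036,.055,(.444,-.309)))
    save(p,c+'1.png')
E
```

```text
5.2 [ 0.4503 -0.3051  0.2518] F [ 1.  -0.3 -1.7] w 0.0455
[[0.0, 1.0, 0.0004], [0.0002, 0.0004, -1.0], [-1.0, 0.0, -0.0002]] [ 0.44  0.44  0.1   1.86 -0.06  0.85 -1.  ]
delta tool [ 0.0019 -0.0211 -0.6411]
top {'enc': [0.4349, -0.2991], 'rad': 0.018, 'mean': [0.4319, -0.2985, 0.2141], 'n': 96} {'enc': [0.4455, -0.309], 'rad': 0.0332, 'mean': [0.4401, -0.3042, 0.0442], 'n': 455}
side {'enc': [0.4473, -0.3065], 'rad': 0.0277, 'mean': [0.44, -0.3029, 0.2179], 'n': 88} {'enc': [0.449, -0.3059], 'rad': 0.0358, 'mean': [0.4439, -0.3031, 0.0432], 'n': 198}
```

View pics/side1.png

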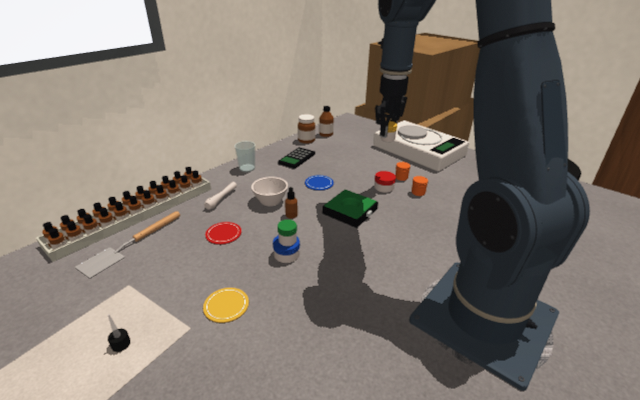

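>>> servo_tool(plan=[{"delta_pos": [0, -0.0014, -0.03], "twist": 0}, {"delta_pos": [0, -0.0014, -0.044], "twist": 0}, {"delta_pos": [0, -0.0014, -0.044], "twist": 0}, {"delta_pos": [0, -0.0014, -0.044], "twist": 0}, {"delta_pos": [0, -0.0014, -0.044], "twist": 0}])

```text
clock: 5.8
eef_pos: [0.4428, -0.0976, 0.2499]
tool_rot: [1.209, 1.21, -1.209]
contact_force: [1.1, 0.4, -0.6]
gripper_width: 0.534
```

>>> servo_tool(plan=[{"delta_pos": [0, -0.0014, -0.044], "twist": 0}, {"delta_pos": [0, -0.0014, -0.044], "twist": 0}, {"delta_pos": [0, -0.0014, -0.044], "twist": 0}, {"delta_pos": [0, -0.0014, -0.044], "twist": 0}, {"delta_pos": [0, -0.0014, -0.044], "twist": 0}])

```text
clock: 6.3
eef_pos: [0.4357, 0.1223, 0.25]
tool_rot: [1.209, 1.21, -1.209]
contact_force: [0.9, -0.9, -1.2]
gripper_width: 0.532
```

>>> servo_tool(plan=[{"delta_pos": [0, -0.0014, -0.044], "twist": 0}, {"delta_pos": [0, -0.0014, -0.044], "twist": 0}, {"delta_pos": [0, -0.0014, -0.044], "twist": 0}, {"delta_pos": [0, -0.0014, -0.044], "twist": 0}, {"delta_pos": [0, -0.0014, -0.039], "twist": 0}])

```text
clock: 6.8
eef_pos: [0.4285, 0.3378, 0.2498]
tool_rot: [1.208, 1.21, -1.209]
contact_force: [0.3, -0.3, -1.8]
gripper_width: 0.532
```

>>> servo_tool(plan=[{"delta_pos": [0, 0, 0], "twist": 0}, {"delta_pos": [0, 0, 0], "twist": 0}, {"delta_pos": [0, 0, 0], "twist": 0}, {"delta_pos": [0, 0, 0], "twist": 0}, {"delta_pos": [0, 0, 0], "twist": 0}])

```text
clock: 7.3
eef_pos: [0.4298, 0.3344, 0.2501]
tool_rot: [1.21, 1.208, -1.21]
contact_force: [0.1, -0.2, -1.8]
gripper_width: 0.53
```

```bash
python3 st.py .429 .336 .091; python3 - <<'E'
from h import *
for c in('top','side'):
    p=imaging.get_image(c)
    print(c,disc(p,'yellow',.12,.25,(.43,.336)))
E
```

```text
7.3 [0.4298 0.3344 0.2501] F [ 0.1 -0.2 -1.8] w 0.0453
[[0.0001, 1.0, -0.0015], [-0.0002, -0.0015, -1.0], [-1.0, 0.0001, 0.0002]] [-0.74  0.44 -0.01  1.86  0.01  0.85 -2.33]
delta tool [ 0.1591 -0.0008 -0.0016]
top {'enc': [0.4243, 0.314], 'rad': 0.0384, 'mean': [0.4131, 0.3255, 0.2139], 'n': 114}
side {'enc': [0.4279, 0.3354], 'rad': 0.0242, 'mean': [0.421, 0.3362, 0.2123], 'n': 416}
```

>>> servo_tool(plan=[{"delta_pos": [0.03, 0, -0.001], "twist": 0}, {"delta_pos": [0.04, 0, 0], "twist": 0}, {"delta_pos": [0.04, 0, 0], "twist": 0}, {"delta_pos": [0.025, 0, 0], "twist": 0}, {"delta_pos": [0.01, 0, 0], "twist": 0}])

```text
clock: 7.9
eef_pos: [0.4287, 0.3356, 0.1027]
tool_rot: [1.206, 1.209, -1.212]
contact_force: [0.6, -0.3, -0.8]
gripper_width: 0.535
```

>>> servo_tool(plan=[{"delta_pos": [0.004, 0, 0], "twist": 0}, {"delta_pos": [0.004, 0, 0], "twist": 0}, {"delta_pos": [0.003, 0, 0], "twist": 0}, {"delta_pos": [0.002, 0, 0], "twist": 0}, {"delta_pos": [0, 0, 0], "twist": 0}])

```text
clock: 8.4
eef_pos: [0.4297, 0.3367, 0.0923]
tool_rot: [1.21, 1.209, -1.208]
contact_force: [-0.1, -0.1, -0.3]
gripper_width: 0.528
```

```bash
python3 st.py .429 .336 .091; python3 - <<'E'
from h import *
p=imaging.get_image('side'); print(disc(p,'yellow',.02,.08,(.43,.336))); save(p,'side2.png')
cv2.imwrite('pics/side2c.png',cv2.resize(p['image'][180:340,140:320],None,fx=4,fy=4)[:,:,::-1][:600])
E
```

```text
8.4 [0.4297 0.3367 0.0923] F [-0.1 -0.1 -0.3] w 0.0451
[[0.0006, 1.0, 0.0001], [0.0006, 0.0001, -1.0], [-1.0, 0.0006, -0.0006]] [-0.74  0.67 -0.01  2.    0.02  0.48 -2.34]
delta tool [ 0.0013 -0.0007  0.0007]
{'enc': [0.4271, 0.3426], 'rad': 0.0333, 'mean': [0.4213, 0.3384, 0.0545], 'n': 369}
```

View pics/side2c.png

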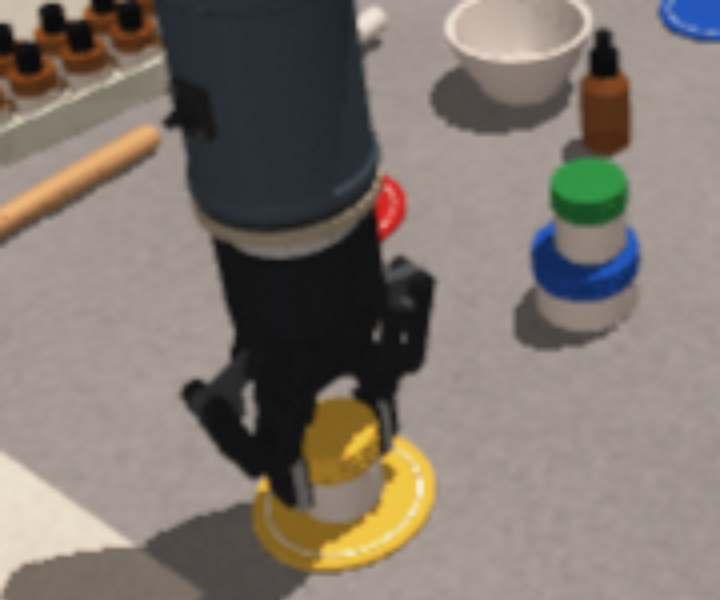

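The yellow jar is in the gripper, just above or touching the yellow mat's centre (crop 345,460). I'll ease it down to contact.

>>> servo_tool(plan=[{"delta_pos": [0.001, 0, 0], "twist": 0}, {"delta_pos": [0.001, 0, 0], "twist": 0}, {"delta_pos": [0, 0, 0], "twist": 0}, {"delta_pos": [0, 0, 0], "twist": 0}, {"delta_pos": [0, 0, 0], "twist": 0}])

```text
clock: 8.95
eef_pos: [0.4296, 0.3367, 0.0902]
tool_rot: [1.21, 1.209, -1.209]
contact_force: [-1.0, -0.9, 6.0]
gripper_width: 0.529
```

>>> servo_tool(plan=[{"delta_pos": [0, 0, 0], "twist": 0}, {"delta_pos": [0, 0, 0], "twist": 0}, {"delta_pos": [0, 0, 0], "twist": 0}, {"delta_pos": [0, 0, 0], "twist": 0}, {"delta_pos": [0, 0, 0], "twist": 0}], jaw=0.08)

```text
clock: 9.45
eef_pos: [0.4295, 0.3365, 0.0898]
tool_rot: [1.209, 1.209, -1.209]
contact_force: [-0.6, -0.3, -0.3]
gripper_width: 0.935
```

>>> servo_tool(plan=[{"delta_pos": [-0.01, 0, 0], "twist": 0}, {"delta_pos": [-0.03, 0, 0], "twist": 0}, {"delta_pos": [-0.045, 0, 0], "twist": 0}, {"delta_pos": [-0.045, 0, 0], "twist": 0}, {"delta_pos": [-0.04, 0, 0], "twist": 0}])

```text
clock: 9.95
eef_pos: [0.4294, 0.3364, 0.2629]
tool_rot: [1.21, 1.209, -1.208]
contact_force: [-0.0, 0.7, 0.4]
gripper_width: 0.94
```

```bash
python3 st.py .444 .133 .25; python3 - <<'E'
from h import *
for c in('top','side'):
    p=imaging.get_image(c)
    print(c,disc(p,'yellow',.045,.06,(.43,.336)),disc(p,'green',.085,.102,(.445,.13)))
E
```

```text
9.95 [0.4294 0.3364 0.2629] F [-0.   0.7  0.4] w 0.0803
[[0.001, 1.0, 0.0001], [0.001, 0.0001, -1.0], [-1.0, 0.001, -0.001]] [-0.74  0.43 -0.01  1.84  0.01  0.88 -2.33]
delta tool [0.0128 0.0146 0.2034]
top {'enc': [0.4272, 0.3358], 'rad': 0.023, 'mean': [0.4251, 0.3339, 0.0538], 'n': 271} {'enc': [0.4436, 0.1328], 'rad': 0.0231, 'mean': [0.4432, 0.1325, 0.0948], 'n': 313}
side {'enc': [0.4276, 0.3386], 'rad': 0.0235, 'mean': [0.4252, 0.3396, 0.0527], 'n': 331} {'enc': [0.4443, 0.1346], 'rad': 0.0243, 'mean': [0.4407, 0.1366, 0.0936], 'n': 214}
```

>>> servo_tool(plan=[{"delta_pos": [0, 0.003, 0.04], "twist": 0}, {"delta_pos": [0, 0.003, 0.042], "twist": 0}, {"delta_pos": [0, 0.003, 0.042], "twist": 0}, {"delta_pos": [0, 0.003, 0.042], "twist": 0}, {"delta_pos": [0, 0.0025, 0.0375], "twist": 0}])

```text
clock: 10.55
eef_pos: [0.4436, 0.1309, 0.2601]
tool_rot: [1.209, 1.209, -1.21]
contact_force: [1.1, 0.7, 0.2]
gripper_width: 0.938
```

>>> servo_tool(plan=[{"delta_pos": [0, 0, 0], "twist": 0}, {"delta_pos": [0, 0, 0], "twist": 0}, {"delta_pos": [0, 0, 0], "twist": 0}, {"delta_pos": [0.02, 0, 0], "twist": 0}, {"delta_pos": [0.02, 0, 0], "twist": 0}])

```text
clock: 11.05
eef_pos: [0.4442, 0.1347, 0.2197]
tool_rot: [1.209, 1.21, -1.206]
contact_force: [-0.5, 0.8, -0.1]
gripper_width: 0.937
```

```bash
python3 st.py .444 .133 .143
```

```text
11.05 [0.4442 0.1347 0.2197] F [-0.5  0.8 -0.1] w 0.08
[[0.0015, 1.0, 0.0026], [0.0012, 0.0026, -1.0], [-1.0, 0.0015, -0.0012]] [-0.4   0.38  0.01  2.09 -0.01  0.68 -1.95]
delta tool [ 0.0767 -0.0003  0.0018]
```

>>> servo_tool(plan=[{"delta_pos": [0.03, 0, 0.0013], "twist": 0}, {"delta_pos": [0.03, 0, 0], "twist": 0}, {"delta_pos": [0.013, 0, 0], "twist": 0}, {"delta_pos": [0.004, 0, 0], "twist": 0}, {"delta_pos": [0, 0, 0], "twist": 0}])

```text
clock: 11.55
eef_pos: [0.4438, 0.1327, 0.1426]
tool_rot: [1.207, 1.211, -1.209]
contact_force: [0.4, -0.6, 0.2]
gripper_width: 0.939
```

>>> servo_tool(plan=[{"delta_pos": [0, 0, 0], "twist": 0}, {"delta_pos": [0, 0, 0], "twist": 0}, {"delta_pos": [0, 0, 0], "twist": 0}, {"delta_pos": [0, 0, 0], "twist": 0}, {"delta_pos": [0, 0, 0], "twist": 0}], jaw=0.036, newtons=30)

```text
clock: 12.05
eef_pos: [0.4444, 0.132, 0.1439]
tool_rot: [1.21, 1.209, -1.207]
contact_force: [-1.6, 0.5, 5.9]
gripper_width: 0.524
```

>>> servo_tool(plan=[{"delta_pos": [0, 0, 0], "twist": 0}, {"delta_pos": [-0.005, 0, 0], "twist": 0}, {"delta_pos": [-0.02, 0, 0], "twist": 0}, {"delta_pos": [-0.03, 0, 0], "twist": 0}, {"delta_pos": [-0.03, 0, 0], "twist": 0}])

```text
clock: 12.55
eef_pos: [0.4437, 0.1315, 0.2292]
tool_rot: [1.209, 1.209, -1.21]
contact_force: [0.3, -0.0, -1.9]
gripper_width: 0.524
```

```bash
python3 st.py .447 -.127 .23; python3 - <<'E'
from h import *
for c in('top','side'):
    p=imaging.get_image(c)
    print(c,disc(p,'green',.1,.25,(.445,.133)),disc(p,'blue',.036,.055,(.447,.135)))
save(p,'side3.png')
cv2.imwrite('pics/side3c.png',cv2.resize(p['image'][120:280,210:390],None,fx=4,fy=4)[:,:,::-1][:600])
E
```

```text
12.55 [0.4437 0.1315 0.2292] F [ 0.3 -0.  -1.9] w 0.0448
[[-0.0006, 1.0, -0.0], [-0.0002, -0.0, -1.0], [-1.0, -0.0006, 0.0002]] [-0.4   0.36  0.01  2.08 -0.01  0.7  -1.95]
delta tool [-0.0008  0.0033  0.2585]
top {'enc': [0.4256, 0.1214], 'rad': 0.0108, 'mean': [0.4256, 0.1221, 0.1791], 'n': 34} {'enc': [0.4347, 0.1269], 'rad': 0.0277, 'mean': [0.4305, 0.1248, 0.0446], 'n': 195}
side {'enc': [0.4419, 0.1325], 'rad': 0.024, 'mean': [0.4364, 0.1331, 0.1826], 'n': 195} {'enc': [0.4464, 0.1353], 'rad': 0.034, 'mean': [0.4441, 0.1391, 0.0437], 'n': 402}
```

View pics/side3c.png

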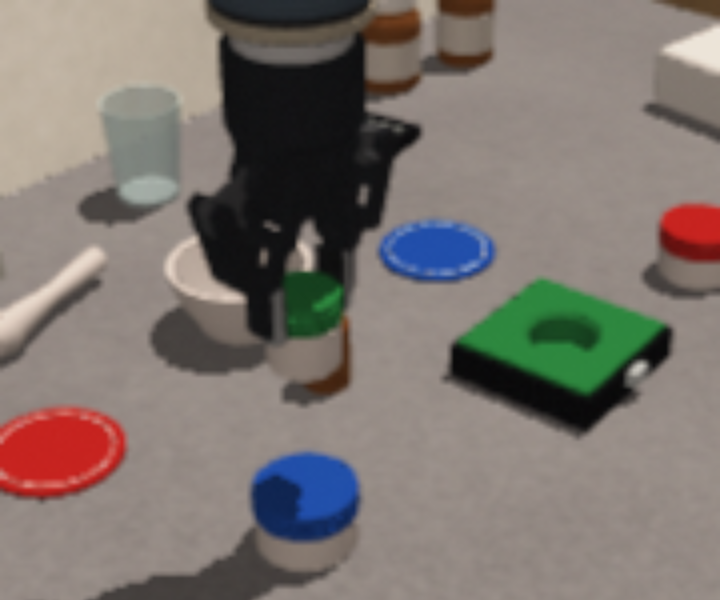

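>>> servo_tool(plan=[{"delta_pos": [0, 0.0006, 0.02], "twist": 0}, {"delta_pos": [0, 0.0006, 0.035], "twist": 0}, {"delta_pos": [0, 0.0006, 0.04], "twist": 0}, {"delta_pos": [0, 0.0006, 0.04], "twist": 0}, {"delta_pos": [0, 0.0006, 0.04], "twist": 0}])

```text
clock: 13.15
eef_pos: [0.4466, -0.0447, 0.2278]
tool_rot: [1.209, 1.21, -1.209]
contact_force: [1.6, 0.9, -2.3]
gripper_width: 0.527
```

>>> servo_tool(plan=[{"delta_pos": [0, 0, 0.04], "twist": 0}, {"delta_pos": [0, 0, 0.03], "twist": 0}, {"delta_pos": [0, 0, 0.0135], "twist": 0}, {"delta_pos": [0, 0, 0], "twist": 0}, {"delta_pos": [0, 0, 0], "twist": 0}])

```text
clock: 13.65
eef_pos: [0.4468, -0.1263, 0.2277]
tool_rot: [1.209, 1.21, -1.21]
contact_force: [0.5, 1.6, -1.8]
gripper_width: 0.527
```

>>> servo_tool(plan=[{"delta_pos": [0.02, 0, 0], "twist": 0}, {"delta_pos": [0.02, 0, 0], "twist": 0}, {"delta_pos": [0.015, 0, 0], "twist": 0}, {"delta_pos": [0, 0, 0], "twist": 0}, {"delta_pos": [0, 0, 0], "twist": 0}])

```text
clock: 14.15
eef_pos: [0.4472, -0.1258, 0.173]
tool_rot: [1.208, 1.211, -1.208]
contact_force: [0.5, -0.3, -1.2]
gripper_width: 0.523
```

```bash
python3 st.py .447 -.127 .106; python3 - <<'E'
from h import *
for c in('top','side'):
    p=imaging.get_image(c)
    print(c,disc(p,'green',.09,.25,(.447,-.127)),disc(p,'green',.022,.038,(.447,-.127),.1))
cv2.imwrite('pics/side4c.png',cv2.resize(p['image'][120:260,270:450],None,fx=4,fy=4)[:,:,::-1])
E
```

```text
14.15 [ 0.4472 -0.1258  0.173 ] F [ 0.5 -0.3 -1.2] w 0.0447
[[-0.0006, 1.0, 0.0017], [0.0005, 0.0017, -1.0], [-1.0, -0.0006, -0.0005]] [ 0.15  0.45  0.04  2.14 -0.03  0.55 -1.36]
delta tool [ 0.067  -0.0001  0.0013]
top None {'enc': [0.443, -0.0876], 'rad': 0.0566, 'mean': [0.4333, -0.0875, 0.0294], 'n': 417}
side {'enc': [0.4433, -0.1269], 'rad': 0.0244, 'mean': [0.4364, -0.1243, 0.1224], 'n': 95} {'enc': [0.4434, -0.1245], 'rad': 0.0751, 'mean': [0.4428, -0.1228, 0.0284], 'n': 697}
```

View pics/side4c.png

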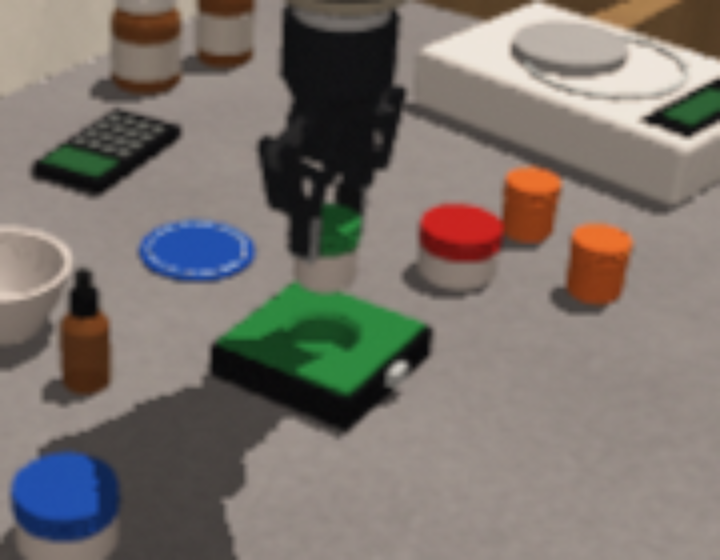

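Jar (crop 330,250) is held above the cutout (330,330). Descending carefully.

>>> servo_tool(plan=[{"delta_pos": [0.015, 0, 0.001], "twist": 0}, {"delta_pos": [0.015, 0, 0], "twist": 0}, {"delta_pos": [0.007, 0, 0], "twist": 0}, {"delta_pos": [0.004, 0, 0], "twist": 0}, {"delta_pos": [0.003, 0, 0], "twist": 0}])

```text
clock: 14.75
eef_pos: [0.4473, -0.1278, 0.1291]
tool_rot: [1.209, 1.209, -1.209]
contact_force: [0.9, -0.4, -1.4]
gripper_width: 0.52
```

>>> servo_tool(plan=[{"delta_pos": [0.002, 0, 0], "twist": 0}, {"delta_pos": [0.002, 0, 0], "twist": 0}, {"delta_pos": [0.002, 0, 0], "twist": 0}, {"delta_pos": [0.002, 0, 0], "twist": 0}, {"delta_pos": [0, 0, 0], "twist": 0}])

```text
clock: 15.25
eef_pos: [0.447, -0.1278, 0.1207]
tool_rot: [1.209, 1.21, -1.209]
contact_force: [0.2, -0.1, -2.5]
gripper_width: 0.524
```

>>> servo_tool(plan=[{"delta_pos": [0.003, 0, 0], "twist": 0}, {"delta_pos": [0.003, 0, 0], "twist": 0}, {"delta_pos": [0.003, 0, 0], "twist": 0}, {"delta_pos": [0.002, 0, 0], "twist": 0}, {"delta_pos": [0, 0, 0], "twist": 0}])

```text
clock: 15.75
eef_pos: [0.4469, -0.1277, 0.1096]
tool_rot: [1.209, 1.21, -1.209]
contact_force: [0.2, 0.4, -1.2]
gripper_width: 0.521
```

>>> servo_tool(plan=[{"delta_pos": [0.001, 0, 0], "twist": 0}, {"delta_pos": [0.001, 0, 0], "twist": 0}, {"delta_pos": [0.001, 0, 0], "twist": 0}, {"delta_pos": [0, 0, 0], "twist": 0}, {"delta_pos": [0, 0, 0], "twist": 0}])

```text
clock: 16.25
eef_pos: [0.4471, -0.1278, 0.107]
tool_rot: [1.209, 1.209, -1.209]
contact_force: [-0.9, 0.7, 0.1]
gripper_width: 0.528
```

>>> servo_tool(plan=[{"delta_pos": [0.001, 0, 0], "twist": 0}, {"delta_pos": [0.001, 0, 0], "twist": 0}, {"delta_pos": [0, 0, 0], "twist": 0}, {"delta_pos": [0, 0, 0], "twist": 0}, {"delta_pos": [0, 0, 0], "twist": 0}])

```text
clock: 16.75
eef_pos: [0.4471, -0.1278, 0.1068]
tool_rot: [1.21, 1.208, -1.208]
contact_force: [-7.2, 2.4, 36.2]
gripper_width: 0.522
```

>>> servo_tool(plan=[{"delta_pos": [-0.0015, 0, 0], "twist": 0}, {"delta_pos": [0, 0, 0], "twist": 0}, {"delta_pos": [0, 0, 0], "twist": 0}, {"delta_pos": [0, 0, 0], "twist": 0}, {"delta_pos": [0, 0, 0], "twist": 0}])

```text
clock: 17.25
eef_pos: [0.4473, -0.1278, 0.1069]
tool_rot: [1.209, 1.209, -1.209]
contact_force: [-2.3, 1.2, 14.5]
gripper_width: 0.526
```

>>> servo_tool(plan=[{"delta_pos": [0, 0, 0], "twist": 0}, {"delta_pos": [0, 0, 0], "twist": 0}, {"delta_pos": [0, 0, 0], "twist": 0}, {"delta_pos": [0, 0, 0], "twist": 0}, {"delta_pos": [0, 0, 0], "twist": 0}], jaw=0.08)

```text
clock: 17.75
eef_pos: [0.4471, -0.1277, 0.1063]
tool_rot: [1.209, 1.21, -1.209]
contact_force: [0.6, 0.7, 0.4]
gripper_width: 0.936
```

>>> servo_tool(plan=[{"delta_pos": [-0.01, 0, 0], "twist": 0}, {"delta_pos": [-0.03, 0, 0], "twist": 0}, {"delta_pos": [-0.04, 0, 0], "twist": 0}, {"delta_pos": [-0.04, 0, 0], "twist": 0}, {"delta_pos": [-0.03, 0, 0], "twist": 0}], jaw=0.085)

```text
clock: 18.25
eef_pos: [0.4471, -0.1279, 0.2595]
tool_rot: [1.21, 1.207, -1.208]
contact_force: [0.7, 0.3, -0.4]
gripper_width: 0.994
```

```bash
python3 st.py .4455 -.3085 .25; python3 - <<'E'
from h import *
for c in('top','side'):
    p=imaging.get_image(c)
    print(c,disc(p,'green',.045,.07,(.447,-.127)),disc(p,'green',.022,.038,(.447,-.127),.1),disc(p,'red',.036,.055,(.444,-.309)))
cv2.imwrite('pics/side5c.png',cv2.resize(p['image'][120:260,270:450],None,fx=4,fy=4)[:,:,::-1])
E
```

```text
18.25 [ 0.4471 -0.1279  0.2595] F [ 0.7  0.3 -0.4] w 0.0849
[[0.0021, 1.0, -0.0001], [-0.0004, -0.0001, -1.0], [-1.0, 0.0021, 0.0004]] [ 0.14  0.32  0.06  2.04 -0.03  0.78 -1.36]
delta tool [ 0.0095 -0.0016  0.1806]
top {'enc': [0.4416, -0.1104], 'rad': 0.0136, 'mean': [0.4403, -0.1087, 0.0561], 'n': 27} {'enc': [0.4424, -0.0897], 'rad': 0.0564, 'mean': [0.4235, -0.0905, 0.0291], 'n': 474} None
side {'enc': [0.4459, -0.1246], 'rad': 0.0247, 'mean': [0.4436, -0.1214, 0.056], 'n': 157} {'enc': [0.4458, -0.126], 'rad': 0.075, 'mean': [0.4385, -0.1162, 0.0285], 'n': 569} {'enc': [0.4461, -0.307], 'rad': 0.0353, 'mean': [0.4437, -0.3029, 0.0431], 'n': 197}
```

View pics/side5c.png

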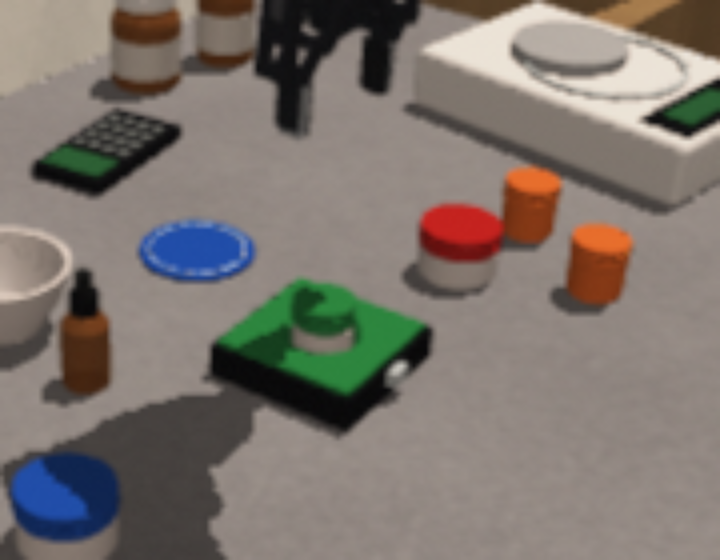

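>>> servo_tool(plan=[{"delta_pos": [0, -0.0016, 0.03], "twist": 0}, {"delta_pos": [0, 0, 0.04], "twist": 0}, {"delta_pos": [0, 0, 0.042], "twist": 0}, {"delta_pos": [0, 0, 0.04], "twist": 0}, {"delta_pos": [0, 0, 0.0286], "twist": 0}], jaw=0.0854)

```text
clock: 18.85
eef_pos: [0.4446, -0.311, 0.2561]
tool_rot: [1.21, 1.209, -1.211]
contact_force: [0.3, 0.3, -0.1]
gripper_width: 1.003
```

>>> servo_tool(plan=[{"delta_pos": [0, 0, 0], "twist": 0}, {"delta_pos": [0, 0, 0], "twist": 0}, {"delta_pos": [0.04, 0, 0], "twist": 0}, {"delta_pos": [0.04, 0, 0], "twist": 0}, {"delta_pos": [0.02, 0, 0], "twist": 0}])

```text
clock: 19.35
eef_pos: [0.4447, -0.3059, 0.1538]
tool_rot: [1.208, 1.214, -1.208]
contact_force: [-1.5, 0.3, 0.5]
gripper_width: 0.999
```

```bash
python3 st.py .4455 -.3085 .084
```

```text
19.35 [ 0.4447 -0.3059  0.1538] F [-1.5  0.3  0.5] w 0.0853
[[-0.0028, 1.0, 0.0024], [0.0026, 0.0024, -1.0], [-1.0, -0.0028, -0.0026]] [ 0.47  0.57  0.07  1.97 -0.06  0.61 -0.99]
delta tool [0.0698 0.0009 0.0028]
```

>>> servo_tool(plan=[{"delta_pos": [0.02, 0.0007, 0.0008], "twist": 0}, {"delta_pos": [0.025, 0, 0], "twist": 0}, {"delta_pos": [0.015, 0, 0], "twist": 0}, {"delta_pos": [0.009, 0, 0], "twist": 0}, {"delta_pos": [0, 0, 0], "twist": 0}])

```text
clock: 19.85
eef_pos: [0.446, -0.3078, 0.0865]
tool_rot: [1.208, 1.212, -1.209]
contact_force: [-0.1, -0.1, 0.5]
gripper_width: 1.0
```

>>> servo_tool(plan=[{"delta_pos": [0, 0, 0], "twist": 0}, {"delta_pos": [0, 0, 0], "twist": 0}, {"delta_pos": [0, 0, 0], "twist": 0}, {"delta_pos": [0, 0, 0], "twist": 0}, {"delta_pos": [0, 0, 0], "twist": 0}], jaw=0.055, newtons=40)

```text
clock: 20.35
eef_pos: [0.4467, -0.3093, 0.0887]
tool_rot: [1.209, 1.208, -1.208]
contact_force: [-0.4, 1.6, 6.3]
gripper_width: 0.756
```

>>> servo_tool(plan=[{"delta_pos": [0, 0, 0], "twist": 0}, {"delta_pos": [-0.005, 0, 0], "twist": 0}, {"delta_pos": [-0.03, 0, 0], "twist": 0}, {"delta_pos": [-0.04, 0, 0], "twist": 0}, {"delta_pos": [-0.04, 0, 0], "twist": 0}])

```text
clock: 20.85
eef_pos: [0.4457, -0.3089, 0.2039]
tool_rot: [1.209, 1.21, -1.21]
contact_force: [1.1, -0.3, -3.4]
gripper_width: 0.76
```

```bash
python3 st.py .638 .186 .26; python3 - <<'E'
from h import *
for c in('top','side'):
    p=imaging.get_image(c)
    print(c,disc(p,'red',.1,.25,(.445,-.308)),disc(p,'green',.045,.07,(.447,-.127)),disc(p,'green',.022,.038,(.447,-.127),.1))
cv2.imwrite('pics/side6c.png',cv2.resize(p['image'][70:230,300:480],None,fx=4,fy=4)[:,:,::-1][:600])
E
```

```text
20.85 [ 0.4457 -0.3089  0.2039] F [ 1.1 -0.3 -3.4] w 0.0649
[[-0.0008, 1.0, 0.0], [0.0005, 0.0, -1.0], [-1.0, -0.0008, -0.0005]] [ 0.47  0.5   0.08  1.92 -0.06  0.73 -0.99]
delta tool [-0.056   0.1922 -0.4949]
top {'enc': [0.4417, -0.3013], 'rad': 0.035, 'mean': [0.4282, -0.2984, 0.1593], 'n': 246} {'enc': [0.4465, -0.1268], 'rad': 0.023, 'mean': [0.446, -0.1267, 0.0574], 'n': 293} {'enc': [0.446, -0.1261], 'rad': 0.077, 'mean': [0.4455, -0.1259, 0.0293], 'n': 1721}
side {'enc': [0.4509, -0.3023], 'rad': 0.0402, 'mean': [0.4343, -0.3051, 0.1643], 'n': 162} {'enc': [0.4464, -0.1251], 'rad': 0.0237, 'mean': [0.4437, -0.1214, 0.0561], 'n': 152} {'enc': [0.4459, -0.1245], 'rad': 0.0762, 'mean': [0.4382, -0.1159, 0.0285], 'n': 557}
```

View pics/side6c.png

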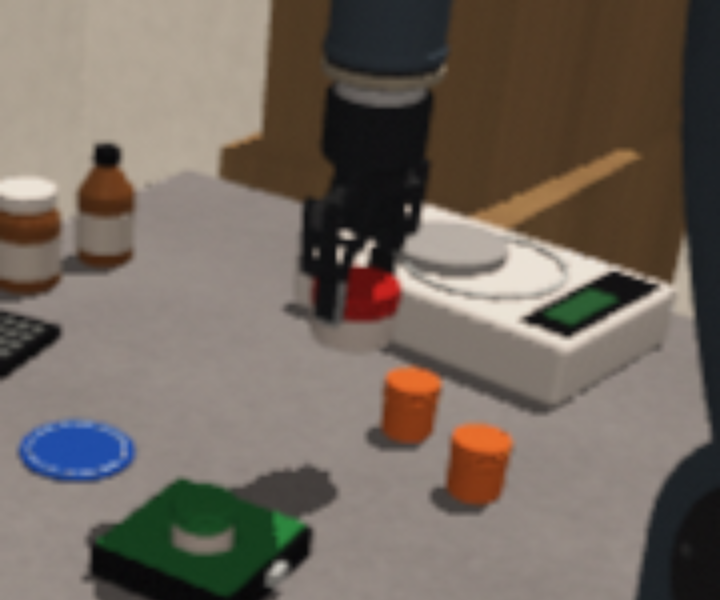

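>>> servo_tool(plan=[{"delta_pos": [-0.03, 0, 0], "twist": 0}, {"delta_pos": [-0.03, 0.005, -0.015], "twist": 0}, {"delta_pos": [0, 0.013, -0.033], "twist": 0}, {"delta_pos": [0, 0.016, -0.041], "twist": 0}, {"delta_pos": [0, 0.016, -0.041], "twist": 0}])

```text
clock: 21.45
eef_pos: [0.4961, -0.178, 0.2625]
tool_rot: [1.21, 1.208, -1.21]
contact_force: [1.8, -0.5, -2.9]
gripper_width: 0.758
```

>>> servo_tool(plan=[{"delta_pos": [0, 0.016, -0.041], "twist": 0}, {"delta_pos": [0, 0.016, -0.041], "twist": 0}, {"delta_pos": [0, 0.016, -0.041], "twist": 0}, {"delta_pos": [0, 0.016, -0.041], "twist": 0}, {"delta_pos": [0, 0.016, -0.041], "twist": 0}])

```text
clock: 21.95
eef_pos: [0.5761, 0.0276, 0.2621]
tool_rot: [1.209, 1.21, -1.21]
contact_force: [-0.3, -0.7, -2.9]
gripper_width: 0.756
```

>>> servo_tool(plan=[{"delta_pos": [0, 0.016, -0.041], "twist": 0}, {"delta_pos": [0, 0.016, -0.041], "twist": 0}, {"delta_pos": [0, 0.016, -0.041], "twist": 0}, {"delta_pos": [0, 0.011, -0.03], "twist": 0}, {"delta_pos": [0, 0.003, -0.007], "twist": 0}])

```text
clock: 22.45
eef_pos: [0.6378, 0.1914, 0.2613]
tool_rot: [1.206, 1.215, -1.205]
contact_force: [-0.4, 0.5, -2.5]
gripper_width: 0.76
```

>>> servo_tool(plan=[{"delta_pos": [0, 0, 0], "twist": 0}, {"delta_pos": [0, 0, 0], "twist": 0}, {"delta_pos": [0, 0, 0], "twist": 0}, {"delta_pos": [0, 0, 0], "twist": 0}, {"delta_pos": [0, 0, 0], "twist": 0}])

```text
clock: 22.95
eef_pos: [0.6381, 0.1848, 0.2627]
tool_rot: [1.21, 1.208, -1.21]
contact_force: [0.3, -0.3, -1.6]
gripper_width: 0.753
```

```bash
python3 st.py .638 .186 .0925
```

```text
22.95 [0.6381 0.1848 0.2627] F [ 0.3 -0.3 -1.6] w 0.0643
[[0.0002, 1.0, -0.0012], [-0.0001, -0.0012, -1.0], [-1.0, 0.0002, 0.0001]] [-0.38  0.59  0.05  1.52 -0.03  1.02 -1.9 ]
delta tool [ 0.1702 -0.0002 -0.0012]
```

>>> servo_tool(plan=[{"delta_pos": [0.03, 0, 0], "twist": 0}, {"delta_pos": [0.045, 0, 0], "twist": 0}, {"delta_pos": [0.045, 0, 0], "twist": 0}, {"delta_pos": [0.025, 0, 0], "twist": 0}, {"delta_pos": [0.012, 0, 0], "twist": 0}])

```text
clock: 23.45
eef_pos: [0.6369, 0.1852, 0.1027]
tool_rot: [1.207, 1.211, -1.213]
contact_force: [0.2, 0.8, -1.4]
gripper_width: 0.76
```

>>> servo_tool(plan=[{"delta_pos": [0.004, 0, 0], "twist": 0}, {"delta_pos": [0.003, 0, 0], "twist": 0}, {"delta_pos": [0.002, 0, 0], "twist": 0}, {"delta_pos": [0.001, 0, 0], "twist": 0}, {"delta_pos": [0, 0, 0], "twist": 0}])

```text
clock: 23.95
eef_pos: [0.6385, 0.186, 0.0962]
tool_rot: [1.21, 1.209, -1.208]
contact_force: [0.6, -0.4, -2.1]
gripper_width: 0.759
```

>>> servo_tool(plan=[{"delta_pos": [0.001, 0, 0], "twist": 0}, {"delta_pos": [0.001, 0, 0], "twist": 0}, {"delta_pos": [0, 0, 0], "twist": 0}, {"delta_pos": [0, 0, 0], "twist": 0}, {"delta_pos": [0, 0, 0], "twist": 0}])

```text
clock: 24.45
eef_pos: [0.6381, 0.1859, 0.0934]
tool_rot: [1.209, 1.209, -1.209]
contact_force: [-0.0, -0.2, -2.6]
gripper_width: 0.758
```

>>> servo_tool(plan=[{"delta_pos": [0.001, 0, 0], "twist": 0}, {"delta_pos": [0.001, 0, 0], "twist": 0}, {"delta_pos": [0, 0, 0], "twist": 0}, {"delta_pos": [0, 0, 0], "twist": 0}, {"delta_pos": [0, 0, 0], "twist": 0}])

```text
clock: 24.95
eef_pos: [0.6382, 0.1859, 0.0928]
tool_rot: [1.21, 1.209, -1.208]
contact_force: [-5.0, -0.6, 11.7]
gripper_width: 0.755
```

>>> servo_tool(plan=[{"delta_pos": [0, 0, 0], "twist": 0}, {"delta_pos": [0, 0, 0], "twist": 0}, {"delta_pos": [0, 0, 0], "twist": 0}, {"delta_pos": [0, 0, 0], "twist": 0}, {"delta_pos": [0, 0, 0], "twist": 0}], jaw=0.0854)

```text
clock: 25.45
eef_pos: [0.6382, 0.1859, 0.0913]
tool_rot: [1.209, 1.209, -1.209]
contact_force: [-0.5, 0.4, -0.2]
gripper_width: 1.003
```

>>> servo_tool(plan=[{"delta_pos": [-0.01, 0, 0], "twist": 0}, {"delta_pos": [-0.03, 0, 0], "twist": 0}, {"delta_pos": [-0.04, 0, 0], "twist": 0}, {"delta_pos": [-0.04, -0.02, 0], "twist": 0}, {"delta_pos": [-0.04, -0.025, 0.01], "twist": 0}])

```text
clock: 25.95
eef_pos: [0.593, 0.1771, 0.2533]
tool_rot: [1.209, 1.21, -1.207]
contact_force: [0.1, 0.3, -0.3]
gripper_width: 0.999
```

>>> servo_tool(plan=[{"delta_pos": [0, -0.038, 0.01], "twist": 0}, {"delta_pos": [0, -0.038, 0.01], "twist": 0}, {"delta_pos": [0, -0.038, 0.01], "twist": 0}, {"delta_pos": [0, -0.025, 0.01], "twist": 0}, {"delta_pos": [0, -0.007, 0.001], "twist": 0}])

```text
clock: 26.45
eef_pos: [0.4445, 0.1335, 0.2523]
tool_rot: [1.209, 1.209, -1.21]
contact_force: [0.9, 0.1, 0.4]
gripper_width: 0.997
```

```bash
python3 st.py .447 .135 .0865; python3 - <<'E'
from h import *
for c in('top','side'):
    p=imaging.get_image(c)
    print(c,disc(p,'red',.035,.06,(.638,.186)),disc(p,'blue',.036,.055,(.447,.135)),disc(p,'blue',.036,.055,(.447,.135)))
E
```

```text
26.45 [0.4445 0.1335 0.2523] F [0.9 0.1 0.4] w 0.0852
[[-0.0007, 1.0, -0.0004], [-0.0003, -0.0004, -1.0], [-1.0, -0.0007, 0.0003]] [-0.42  0.33  0.04  2.05 -0.02  0.77 -1.94]
delta tool [ 0.1658  0.0026 -0.0016]
top {'enc': [0.6365, 0.1861], 'rad': 0.0331, 'mean': [0.6374, 0.1811, 0.0487], 'n': 475} {'enc': [0.4457, 0.1345], 'rad': 0.0321, 'mean': [0.4364, 0.1328, 0.0447], 'n': 362} {'enc': [0.4457, 0.1345], 'rad': 0.0321, 'mean': [0.4364, 0.1328, 0.0447], 'n': 362}
side {'enc': [0.6381, 0.1889], 'rad': 0.0347, 'mean': [0.6316, 0.1911, 0.047], 'n': 376} {'enc': [0.4478, 0.137], 'rad': 0.0339, 'mean': [0.4442, 0.139, 0.0436], 'n': 400} {'enc': [0.4478, 0.137], 'rad': 0.0339, 'mean': [0.4442, 0.139, 0.0436], 'n': 400}
```

Red stands on its mat (top at 0.049, within 2 mm of centre). Now blue.

>>> servo_tool(plan=[{"delta_pos": [0.03, 0.0015, -0.001], "twist": 0}, {"delta_pos": [0.045, 0, 0], "twist": 0}, {"delta_pos": [0.045, 0, 0], "twist": 0}, {"delta_pos": [0.03, 0, 0], "twist": 0}, {"delta_pos": [0.014, 0, 0], "twist": 0}])

```text
clock: 27.05
eef_pos: [0.4493, 0.1362, 0.0846]
tool_rot: [1.207, 1.21, -1.211]
contact_force: [0.8, -0.8, 0.5]
gripper_width: 0.995
```

>>> servo_tool(plan=[{"delta_pos": [0, 0, 0], "twist": 0}, {"delta_pos": [0, 0, 0], "twist": 0}, {"delta_pos": [0, 0, 0], "twist": 0}, {"delta_pos": [0, 0, 0], "twist": 0}, {"delta_pos": [0, 0, 0], "twist": 0}])

```text
clock: 27.55
eef_pos: [0.4491, 0.136, 0.0882]
tool_rot: [1.21, 1.209, -1.208]
contact_force: [-0.1, 0.1, -0.2]
gripper_width: 1.003
```

>>> servo_tool(plan=[{"delta_pos": [0, 0, 0], "twist": 0}, {"delta_pos": [0, 0, 0], "twist": 0}, {"delta_pos": [0, 0, 0], "twist": 0}, {"delta_pos": [0, 0, 0], "twist": 0}, {"delta_pos": [0, 0, 0], "twist": 0}], jaw=0.055)

```text
clock: 28.05
eef_pos: [0.4488, 0.1358, 0.0882]
tool_rot: [1.21, 1.209, -1.209]
contact_force: [-1.5, -1.3, 12.1]
gripper_width: 0.756
```

```bash
python3 st.py .447 .135 .0865
```

```text
28.05 [0.4488 0.1358 0.0882] F [-1.5 -1.3 12.1] w 0.0645
[[0.0009, 1.0, -0.0003], [0.0003, -0.0003, -1.0], [-1.0, 0.0009, -0.0003]] [-0.41  0.62  0.02  2.2  -0.03  0.33 -1.93]
delta tool [ 0.0017 -0.0018  0.0008]
```

>>> servo_tool(plan=[{"delta_pos": [-0.006, 0, 0], "twist": 0}, {"delta_pos": [-0.03, 0, 0], "twist": 0}, {"delta_pos": [-0.045, 0, 0], "twist": 0}, {"delta_pos": [-0.045, 0, 0], "twist": 0}, {"delta_pos": [-0.045, 0, 0], "twist": 0}])

```text
clock: 28.55
eef_pos: [0.448, 0.1356, 0.2604]
tool_rot: [1.209, 1.21, -1.21]
contact_force: [2.1, 0.8, -1.8]
gripper_width: 0.755
```

>>> servo_tool(plan=[{"delta_pos": [0, 0.01, 0.018], "twist": 0}, {"delta_pos": [0, 0.018, 0.034], "twist": 0}, {"delta_pos": [0, 0.02, 0.036], "twist": 0}, {"delta_pos": [0, 0.02, 0.037], "twist": 0}, {"delta_pos": [0, 0.02, 0.037], "twist": 0}])

```text
clock: 29.05
eef_pos: [0.5369, -0.0276, 0.2586]
tool_rot: [1.209, 1.21, -1.209]
contact_force: [0.0, 0.1, -1.8]
gripper_width: 0.752
```

>>> servo_tool(plan=[{"delta_pos": [0, 0.02, 0.037], "twist": 0}, {"delta_pos": [0, 0.02, 0.037], "twist": 0}, {"delta_pos": [0, 0.02, 0.037], "twist": 0}, {"delta_pos": [0, 0.018, 0.034], "twist": 0}, {"delta_pos": [0, 0.01, 0.019], "twist": 0}])

```text
clock: 29.55
eef_pos: [0.6249, -0.1938, 0.2581]
tool_rot: [1.21, 1.207, -1.212]
contact_force: [-0.2, -0.2, -1.9]
gripper_width: 0.753
```

>>> servo_tool(plan=[{"delta_pos": [0, 0, 0], "twist": 0}, {"delta_pos": [0, 0, 0], "twist": 0}, {"delta_pos": [0, 0, 0], "twist": 0}, {"delta_pos": [0, 0, 0], "twist": 0}, {"delta_pos": [0, 0, 0], "twist": 0}])

```text
clock: 30.05
eef_pos: [0.6246, -0.1891, 0.2587]
tool_rot: [1.208, 1.21, -1.208]
contact_force: [0.2, 0.2, -1.6]
gripper_width: 0.759
```

```bash
python3 st.py .6245 -.190 .0925
```

```text
30.05 [ 0.6246 -0.1891  0.2587] F [ 0.2  0.2 -1.6] w 0.0649
[[0.0001, 1.0, 0.0015], [0.0003, 0.0015, -1.0], [-1.0, 0.0001, -0.0003]] [ 0.17  0.58  0.09  1.56 -0.06  1.   -1.29]
delta tool [ 1.662e-01 -1.000e-04  1.000e-03]
```

>>> servo_tool(plan=[{"delta_pos": [0.03, 0, 0], "twist": 0}, {"delta_pos": [0.045, 0, 0], "twist": 0}, {"delta_pos": [0.045, 0, 0], "twist": 0}, {"delta_pos": [0.025, 0, 0], "twist": 0}, {"delta_pos": [0.01, 0, 0], "twist": 0}])

```text
clock: 30.55
eef_pos: [0.6234, -0.1891, 0.1007]
tool_rot: [1.208, 1.214, -1.211]
contact_force: [-0.6, 0.0, -1.7]
gripper_width: 0.755
```

>>> servo_tool(plan=[{"delta_pos": [0.003, 0, 0], "twist": 0}, {"delta_pos": [0.002, 0, 0], "twist": 0}, {"delta_pos": [0.002, 0, 0], "twist": 0}, {"delta_pos": [0.001, 0, 0], "twist": 0}, {"delta_pos": [0, 0, 0], "twist": 0}])

```text
clock: 31.05
eef_pos: [0.625, -0.1902, 0.0962]
tool_rot: [1.209, 1.208, -1.208]
contact_force: [0.3, -0.3, -1.6]
gripper_width: 0.755
```

>>> servo_tool(plan=[{"delta_pos": [0.001, 0, 0], "twist": 0}, {"delta_pos": [0.001, 0, 0], "twist": 0}, {"delta_pos": [0, 0, 0], "twist": 0}, {"delta_pos": [0, 0, 0], "twist": 0}, {"delta_pos": [0, 0, 0], "twist": 0}])

```text
clock: 31.55
eef_pos: [0.6247, -0.1901, 0.0934]
tool_rot: [1.209, 1.209, -1.209]
contact_force: [-0.7, -1.0, -2.6]
gripper_width: 0.755
```

>>> servo_tool(plan=[{"delta_pos": [0.001, 0, 0], "twist": 0}, {"delta_pos": [0.001, 0, 0], "twist": 0}, {"delta_pos": [0, 0, 0], "twist": 0}, {"delta_pos": [0, 0, 0], "twist": 0}, {"delta_pos": [0, 0, 0], "twist": 0}])

```text
clock: 32.05
eef_pos: [0.6248, -0.1902, 0.0923]
tool_rot: [1.209, 1.209, -1.209]
contact_force: [-3.9, 0.1, 7.9]
gripper_width: 0.752
```

Contact; release, lift, and back away to clear the view.

>>> servo_tool(plan=[{"delta_pos": [0, 0, 0], "twist": 0}, {"delta_pos": [0, 0, 0], "twist": 0}, {"delta_pos": [0, 0, 0], "twist": 0}, {"delta_pos": [0, 0, 0], "twist": 0}, {"delta_pos": [0, 0, 0], "twist": 0}], jaw=0.0854)

```text
clock: 32.55
eef_pos: [0.6247, -0.1902, 0.0913]
tool_rot: [1.209, 1.209, -1.209]
contact_force: [-0.3, -0.0, 0.3]
gripper_width: 1.001
```

>>> servo_tool(plan=[{"delta_pos": [-0.01, 0, 0], "twist": 0}, {"delta_pos": [-0.03, 0, 0], "twist": 0}, {"delta_pos": [-0.045, 0, 0], "twist": 0}, {"delta_pos": [-0.045, 0, 0], "twist": 0}, {"delta_pos": [-0.045, 0, 0.01], "twist": 0}])

```text
clock: 33.05
eef_pos: [0.6247, -0.1986, 0.269]
tool_rot: [1.209, 1.211, -1.207]
contact_force: [0.3, -0.0, -0.1]
gripper_width: 0.996
```

>>> servo_tool(plan=[{"delta_pos": [0, -0.01, 0.04], "twist": 0}, {"delta_pos": [0, -0.01, 0.04], "twist": 0}, {"delta_pos": [0, -0.01, 0.04], "twist": 0}, {"delta_pos": [0, -0.01, 0.04], "twist": 0}, {"delta_pos": [0, -0.01, 0.02], "twist": 0}])

```text
clock: 33.55
eef_pos: [0.5728, -0.3845, 0.2672]
tool_rot: [1.21, 1.206, -1.213]
contact_force: [-0.2, -0.1, -1.1]
gripper_width: 1.001
```

>>> servo_tool(plan=[{"delta_pos": [0, 0, 0], "twist": 0}, {"delta_pos": [0, 0, 0], "twist": 0}, {"delta_pos": [0, 0, 0], "twist": 0}, {"delta_pos": [0, 0, 0], "twist": 0}, {"delta_pos": [0, 0, 0], "twist": 0}])

```text
clock: 34.05
eef_pos: [0.5754, -0.379, 0.2665]
tool_rot: [1.208, 1.21, -1.208]
contact_force: [-0.0, -0.2, -0.2]
gripper_width: 1.0
```

```bash
python3 st.py; python3 - <<'E'
from h import *
for c in('top','side'):
    p=imaging.get_image(c)
    for a in [('red',.035,.06,(.638,.186)),('blue',.035,.06,(.623,-.19)),('yellow',.042,.065,(.429,.336)),('green',.045,.07,(.447,-.127)),('green',.022,.038,(.447,-.127),.1)]: print(c,a[0],disc(p,*a))
    for l in ['mortar_center','dropper_center']: print(l,[(np.round(d['xyz'],3).tolist(),round(d['conf'],2)) for d in models.mark_of(l,p)[:1]])
    save(p,c+'9.png')
E
```

```text
34.05 [ 0.5754 -0.379   0.2665] F [-0.  -0.2 -0.2] w 0.0854
[[0.0002, 1.0, 0.0018], [0.0003, 0.0018, -1.0], [-1.0, 0.0002, -0.0003]] [ 0.46  0.63  0.09  1.45 -0.06  1.07 -1.  ]
top red {'enc': [0.6375, 0.1864], 'rad': 0.0337, 'mean': [0.6353, 0.1855, 0.0484], 'n': 569}
top blue {'enc': [0.6228, -0.1894], 'rad': 0.0332, 'mean': [0.621, -0.1881, 0.048], 'n': 558}
top yellow {'enc': [0.4277, 0.3363], 'rad': 0.0236, 'mean': [0.4271, 0.335, 0.0537], 'n': 311}
top green {'enc': [0.4467, -0.1271], 'rad': 0.023, 'mean': [0.446, -0.1266, 0.0573], 'n': 296}
top green {'enc': [0.4455, -0.1258], 'rad': 0.0767, 'mean': [0.4454, -0.1258, 0.0293], 'n': 1733}
mortar_center [([0.663, -0.012, 0.029], 0.88)]
dropper_center [([0.558, 0.003, 0.051], 0.46)]
side red {'enc': [0.638, 0.1888], 'rad': 0.0351, 'mean': [0.6315, 0.1914, 0.047], 'n': 373}
side blue {'enc': [0.6236, -0.1884], 'rad': 0.0354, 'mean': [0.617, -0.1828, 0.0467], 'n': 206}
side yellow {'enc': [0.4286, 0.3388], 'rad': 0.0242, 'mean': [0.4245, 0.3402, 0.0526], 'n': 354}
side green {'enc': [0.4475, -0.1245], 'rad': 0.0241, 'mean': [0.4439, -0.1212, 0.0559], 'n': 159}
side green {'enc': [0.445, -0.1264], 'rad': 0.0762, 'mean': [0.4384, -0.1158, 0.0287], 'n': 570}
mortar_center [([0.663, -0.011, 0.027], 0.85)]
dropper_center [([0.56, 0.003, 0.045], 0.53)]
```

View pics/top9.png

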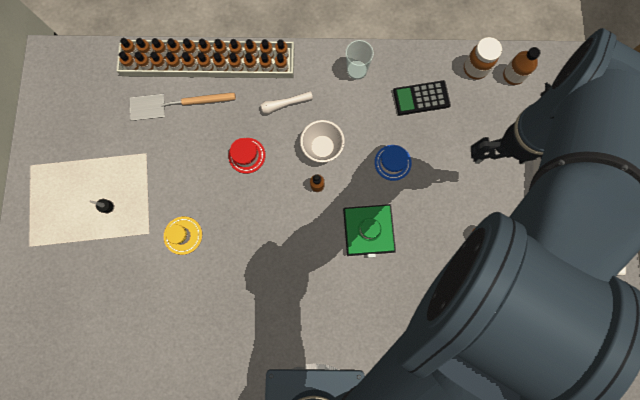

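The top view shows every jar on its target: red (246,152), blue (392,160), yellow (179,234) and green in the case (370,229). The mortar (321,141) and dropper (317,183) haven't moved.

```bash
python3 -c "
from bench import order; print(order.finish_job())"
```

```text
the job is handed in; nothing more can be done
None
```

All four jars are put away and the job is handed in at about 34 s. I unstacked yellow first, then green, red and blue, lowering each one to a light contact before releasing it. `finish_job` reports no verdict, so the results below are from my own last checks.

- **Mats:** in the final top image, red, blue and yellow stand within about 2 mm of their mat centres. Their lid tops are at 48.4, 48.0 and 53.7 mm, against 49, 49 and 54 mm expected.
- **Green jar:** it is within about 2 mm of the cutout axis. Its lid top is at 57.3 mm (58 mm expected), so it is fully home. It met up to 36 N on bottoming out; I then backed off slightly and released it.
- **Mortar and dropper bottle:** both are where they were, within the detection error of about 5 mm.
- **Gripper:** it is open and clear of everything.
- **Disagreement between views:** the side camera read 1–3 mm differently from the top camera in position and height. That is small against the tolerances, and no check failed.

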